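Load the square pan into the serving rail and slide it home to the stop

TASK

Set the square lidded pan into the open-topped steel rail on the counter, in front of the white end stop, then slide it gently along the rail until you feel it press lightly on the stop, and leave it standing there, flat on the rail's floor. Leave the round canister where it is.

Things in the scene. Friction and masses are not known exactly. Their poses are not given: they have to be found in the camera images.
- pan: Square steel food pan with a fixed lid, one rigid piece, 0.35 to 0.7 kg. Body 96 x 96 mm and 70 mm high, slightly larger lid 104 x 104 mm on it (top of lid 76 mm above the underside). On top a dark bar handle along the pan's x axis, 64 mm long, 14 mm wide, its bar from 92 to 110 mm above the underside, on two small posts with 44 mm between them. Origin: centre of the underside; z up. Stands on the counter to one side of the rail.
- rail: Fixed straight metal channel lying on the counter, 360 mm long along its x axis (+x points roughly away from the robot, towards the stop), open at the top and at both ends. Floor 4 mm thick; two side walls 30 mm high over the counter, 120 mm apart inside, 4 mm thick with a lip that ends 12 mm outside the inner face. Origin: centre of the underside; z up.
- stop: End stop in the rail's far half: white buffer plate 116 mm wide, 85 mm high, 14 mm thick, sprung before a fixed dark bracket; it yields up to 9 mm along the rail at 1.2 N/mm, then is rigid; let go, it may push the pan back a few mm. Origin: foot of the plate's front face, unpressed, on the rail's floor; x along the rail, away from the robot. The pan's lid edge (52 mm from its centre) meets it first.
- canister: Bystander: round lidded steel canister, 106 mm across, 76 mm high to the lid with a small dark round knob up to 108 mm. Origin: centre of the underside. Stands on the other side of the rail from the pan.
There are look-alikes about, which are no part of the job. Leave any blue or red look-alike of the pan alone. Of the things that look like the stop, take the one that is nearest to the robot's base at the start.

How it is judged:
On the way:
1. the pan, down between the rail's walls, is brought up against the stop so that contact is felt (over 1.5 N for 0.05 s) (contact force between pan and stop above 1.5 N and z of pan in the frame of rail below 0.022 m and x of pan in the frame of stop below -0.041 m), for 0.05 s.
At the end, for the whole second after the job is handed in: The pan stands flat and still on the rail's floor between the walls (tilt under 0.1 rad, square to the rail within 10 degrees, either way round), its lid edge no more than 12 mm from the face of the unpressed stop, and the canister is within 30 mm of where it was (x of pan in the frame of stop between -0.064 and -0.041 m and y of pan in the frame of rail between -0.02 and 0.02 m and z of pan in the frame of rail below 0.009 m and angle between pan's own z axis and vertical below 0.1 rad and (angle between the x axis of pan and the x axis of rail, either way round below 0.18 rad or angle between the y axis of pan and the x axis of rail, either way round below 0.18 rad) and linear speed of pan below 0.01 m/s and distance of canister from where it was at the start of the episode below 0.03 m); the robot touches nothing.
It fails at once if the pan is rammed against the stop (over 45 N) (contact force between pan and stop above 45 N).
It fails at once if the pan is tipped by more than 0.6 rad (angle between pan's own z axis and vertical above 0.6 rad).
It fails at once if the canister is moved by more than 30 mm (distance of canister from where it was at the start of the episode above 0.03 m).
It also fails if it takes over 45 s, if anything falls off the work surface, if the arm or the gripper's body presses on something with over 40 N, if the wrist force passes 120 N, or if a joint passes its speed limit or range.

ROBOT

A 6-joint arm with a two-finger parallel gripper is mounted at the origin on the work surface. World frame = base frame: x ahead of the robot, y to its left, z up, the work surface at z = 0. Lengths are in m, angles in rad, forces in N, time in s.
With the tool pointing down it reaches from about 0.4 to 0.825 m from the base axis. Payload 7 kg.
Tool frame: the origin (TCP) lies midway between the tips of the shut fingers; the grasp point (between the pads) lies 19 mm behind it; z points along the fingers, x is the direction in which the jaws open and shut, and the axes are right-handed (so a half turn about z gives the same grasp; the last joint's range is limited). The gripper opens to 88 mm and grips with 3 to 60 N. Pads are 19 mm wide; open, the fingers measure 130 mm over their backs; the gripper's body (78 mm by 193 mm) begins 47 mm behind the grasp point.
Start: joints at [-0.972, 0.359, 0.012, 0, -1.224, -0.288], TCP at [0.206, -0.643, 0.227] pointing down, gripper open.
Joint ranges: [-3.07, 3.07], [-1.43, 2.12], [-1.02, 1.25], [-3.03, 1.67], [-3.05, -0], [-3.03, 3.03]. Speed limits (rad/s): [2.39, 2.39, 3.01, 3.14, 3.14, 3.14].

INTERFACE

Orientations are given as [roll, pitch, yaw] about the fixed x, y, z axes, in that order (R = Rz(yaw) Ry(pitch) Rx(roll)).
In Python, from station import status, eyes, workorder gives the robot as it stands.
- The arm moves only by the shell command python3 -m jog 'ROWS' [OPENING] [FORCE]. ROWS is JSON, a list of rows, each a list of 6 numbers: the shift along the world's x, y, z in mm, then the turn, a rotation vector about the world's x, y, z in rad. A call has 1 to 12 rows; each row shifts and turns the pose as measured when the row begins; what a row does not reach is not made up. A row lasts 1/10 s, in which the tool goes at most 50 mm and 8.59 degrees, less where a joint would pass 70% of its speed; a pose out of reach is approached as far as the arm can. A call with a gripper value outside its range is refused whole. OPENING is the opening, from 0 (shut) to 1 (fully open), set as the call begins (- or left out, the last holds). The fingers move at their own pace and stop on an object; FORCE is the grip in N (left out, the last holds). Time passes only in rows, so rows that do not move let the fingers close. It gives the time, the measured TCP pose, the force and the opening at its end, in the units of the state.
- status.get_state(): the state, without advancing time (a new reading comes with each control period).
- eyes.grab_frame(name): name is "scene" or "top" or "wrist"; returns the picture (384x512x3 uint8, blue, green, red); there is no depth.
- eyes.calibration(name): a dict with "camera_matrix" (3x3 intrinsics, pixels), "cam_to_world" (4x4, takes a point from camera to world coordinates); the wrist camera has in their place "hand_eye" (4x4, takes a point from camera to tool coordinates, whose origin is the TCP and whose axes are the tool frame's). Camera axes: x right, y up, looking along -z (the intrinsics and any distortion apply to the point x, -y, -z); pixel columns grow to the right and rows downward; lengths in m; the calibration is good to about 2 mm. A picture is of the moment at which its call begins: read the wrist's pose just before it. calibration takes no time and is no camera call.
- workorder.job_done(): hands the job in, once; it reports no verdict.
The state is a dict: "t": time; "q": joint angles; "qd": joint speeds; "joint_efforts": joint torques, N m; "eef_pos": TCP position; "ee_rot": TCP orientation; "force": force on the tool from outside, world axes, zero at the start; "moment": the same for the moment, N m; "width": finger opening in m.
Only numpy, scipy, OpenCV 4.12 (cv2) and the standard library are available. Lean on these libraries where they do the work, as an engineer would, in place of code of your own. Each camera call takes 0.05 s, during which the arm holds its last target. There are 200 camera calls.

## Working session

There is one attempt and no reset: what is moved stays moved. The work goes in short steps, Python scripts to look and compute and a shell command to move; the robot and the scene stay as the last step left them, time stands still between calls to the robot, and variables do not carry over. Pictures are saved under pics/ and viewed, about 8 in all and at most 12, crops included, and the job is handed in when it is done.

```bash
ls; mkdir -p pics; python3 - <<'E'
from station import status, eyes
import cv2,json,numpy as np
s=status.get_state();print({k:np.round(v,3).tolist() for k,v in s.items()})
for n in("scene","top"):
    cv2.imwrite(f"pics/{n}0.png",eyes.grab_frame(n))
for n in("scene","top","wrist"):
    print(n,{k:(np.round(v,4).tolist() if not isinstance(v,str) else v) for k,v in eyes.calibration(n).items()})
E
```

```text
pics
{'t': 0.0, 'q': [-0.972, 0.359, 0.011, -0.0, -1.224, -0.288], 'qd': [-0.0, -0.0, 0.0, -0.0, -0.002, -0.002], 'joint_efforts': [0.001, -58.271, 29.306, 6.997, 0.007, -0.0], 'eef_pos': [0.206, -0.642, 0.226], 'ee_rot': [-3.141, -0.002, 1.882], 'force': [-0.088, -0.266, 0.449], 'moment': [0.017, 0.06, -0.001], 'width': 0.087}
scene {'camera_matrix': [[387.9462, 0.0, 243.4351], [0.0, 387.9462, 191.599], [0.0, 0.0, 1.0]], 'cam_to_world': [[-0.5672, -0.5034, 0.6518, 1.2334], [0.8233, -0.3238, 0.4663, 0.4512], [-0.0237, 0.8011, 0.5981, 0.6792], [0.0, 0.0, 0.0, 1.0]]}
top {'camera_matrix': [[356.0816, 0.0, 265.0232], [0.0, 356.0816, 191.8538], [0.0, 0.0, 1.0]], 'cam_to_world': [[-0.0203, 0.9962, -0.0845, 0.4715], [-0.9994, -0.0177, 0.0309, -0.0465], [0.0293, 0.0851, 0.9959, 1.0542], [0.0, 0.0, 0.0, 1.0]]}
wrist {'camera_matrix': [[310.1124, 0.0, 254.7029], [0.0, 310.1124, 186.7304], [0.0, 0.0, 1.0]], 'hand_eye': [[1.0, 0.0018, -0.0003, 0.0002], [0.0016, -0.9608, -0.2773, -0.0752], [-0.0008, 0.2773, -0.9608, -0.1575], [0.0, 0.0, 0.0, 1.0]]}
```

View pics/scene0.png

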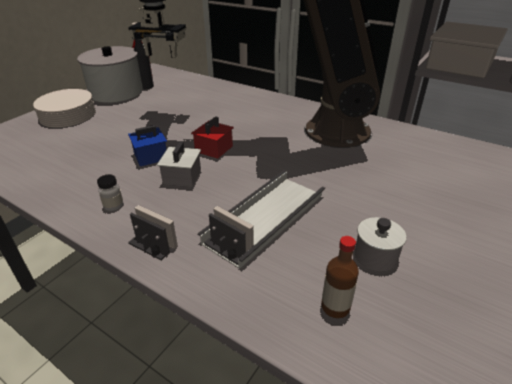

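View pics/top0.png

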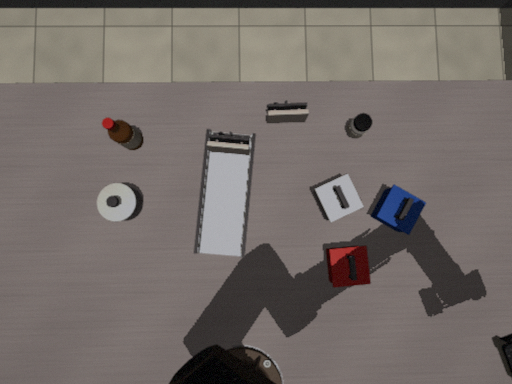

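The scene view shows the steel pan at (180,167), with red and blue look-alikes behind it, and the stop in the rail at (232,228). The top view shows the pan lid at (340,198), the rail floor from (221,255) to (232,150), the stop plate at (229,143) and the canister at (117,202). A second stop at (287,110) is farther from the base, so it is the look-alike.

```bash
cat > h.py <<'E'
import numpy as np,cv2
from station import eyes,status
from scipy.spatial.transform import Rotation as R
def ray(n,uv,z,T=None):
    c=eyes.calibration(n); K=np.array(c["camera_matrix"])
    if T is None: T=np.array(c["cam_to_world"])
    uv=np.atleast_2d(np.float64(uv)); d=np.c_[(uv[:,0]-K[0,2])/K[0,0],-(uv[:,1]-K[1,2])/K[1,1],-np.ones(len(uv))]@T[:3,:3].T
    return T[:3,3]+d*((z-T[2,3])/d[:,2])[:,None]
def wristT(s):
    T=np.eye(4);T[:3,:3]=R.from_euler('xyz',s['ee_rot']).as_matrix();T[:3,3]=s['eef_pos']
    return T@np.array(eyes.calibration("wrist")["hand_eye"])
def blobs(m,amin=60):
    for c in cv2.findContours(m.astype(np.uint8),cv2.RETR_EXTERNAL,cv2.CHAIN_APPROX_NONE)[0]:
        if cv2.contourArea(c)>amin: yield c
E
python3 - <<'E'
from h import *
print({k:v for k,v in eyes.calibration("top").items() if k not in("camera_matrix","cam_to_world")})
im=cv2.imread("pics/top0.png");h=cv2.cvtColor(im,cv2.COLOR_BGR2HSV)
for p in[(340,185),(225,200),(229,144),(341,197),(260,190),(300,190)]: print(p,im[p[1],p[0]],h[p[1],p[0]])
def show(name,mask,box,z):
    m=np.zeros(mask.shape,np.uint8);x0,y0,x1,y1=box;m[y0:y1,x0:x1]=mask[y0:y1,x0:x1]
    for c in blobs(m,40):
        r=cv2.minAreaRect(c);b=cv2.boxPoints(r);w=ray("top",b,z)
        print(name,np.round(r[0],1),cv2.contourArea(c),"ctr",w.mean(0).round(3),"sides",np.linalg.norm(w[1]-w[0]).round(3),np.linalg.norm(w[2]-w[1]).round(3),"yaws",[round(float(np.degrees(np.arctan2(*(w[i+1]-w[i])[1::-1]))),1) for i in(0,1)])
V=h[...,2]
show("lid",V>150,(305,165,370,230),.076)
show("handle",V<70,(328,180,352,214),.110)
show("floor",V>145,(195,150,260,262),.004)
show("stop",(V>140),(200,136,256,152),.089)
show("can",V>140,(90,175,145,228),.076)
E
```

```text
{}
(340, 185) [153 148 148] [120   8 153]
(225, 200) [179 174 174] [120   7 179]
(229, 144) [153 164 172] [ 17  28 172]
(341, 197) [66 65 69] [173  15  69]
(260, 190) [112 115 125] [  7  27 125]
(300, 190) [110 112 121] [  5  23 121]
lid [338.9 197.3] 1251.0 ctr [ 0.536 -0.281  0.076] sides 0.101 0.102 yaws [-65.5, -156.4]
handle [340.3 196.6] 114.0 ctr [ 0.535 -0.277  0.11 ] sides 0.018 0.061 yaws [-66.0, -156.7]
floor [224.4 203.7] 3926.0 ctr [0.53  0.041 0.004] sides 0.3 0.121 yaws [-5.6, -96.2]
stop [228.5 144.6] 120.5 ctr [0.685 0.021 0.089] sides 0.017 0.118 yaws [-1.8, -92.2]
can [116. 202.] 1120.0 ctr [0.534 0.329 0.076] sides 0.103 0.104 yaws [-91.0, -179.4]
```

```bash
python3 -m jog '[[33,36,0,0,0,0.01],[33,36,0,0,0,0.01],[33,36,0,0,0,0.01],[33,36,0,0,0,0.01],[33,36,0,0,0,0.01],[33,36,0,0,0,0.01],[33,36,0,0,0,0.01],[33,36,0,0,0,0.01],[33,36,0,0,0,0.01],[0,0,0,0,0,0]]' 1; python3 - <<'E'
from h import *
s=status.get_state();im=eyes.grab_frame("wrist");cv2.imwrite("pics/w1.png",im)
print(np.round(s['eef_pos'],4),np.round(s['ee_rot'],4),s['t'])
E
```

```text
t: 1.1
eef_pos: [0.5066, -0.3063, 0.2204]
ee_rot: [-3.138, -0.008, 1.969]
force: [-0.6, -0.3, 0.2]
width: 0.0879
[ 0.5066 -0.3063  0.2204] [-3.1382 -0.0083  1.9693] 1.1
```

View pics/w1.png

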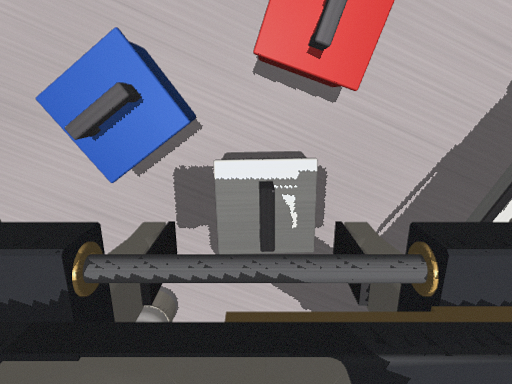

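The wrist view shows the steel pan directly ahead. Its lid's near edge is at row 179 (cols 215–317), and the handle's near end is at (267,182), parallel to the image's vertical.

```bash
python3 - <<'E'
from h import *
s=status.get_state();T=wristT(s)
im=cv2.imread("pics/w1.png");V=im.max(2)
m=np.zeros(V.shape,np.uint8);m[178:248,255:280]=V[178:248,255:280]<75
c=max(blobs(m),key=cv2.contourArea).reshape(-1,2);print(c.min(0),c.max(0))
for v in (190,205,220,235,245):
    r=c[c[:,1]==v][:,0];print(v,r.min(),r.max())
a=ray("wrist",[[267,182],[267,245]],.110,T);b=ray("wrist",[[215,179],[317,179]],.076,T)
print(a,b);d=a[1]-a[0];print("yaw",np.degrees(np.arctan2(d[1],d[0])));u=d/np.linalg.norm(d)
ub=b[1]-b[0];print("lid w",np.linalg.norm(ub),"yaw",np.degrees(np.arctan2(ub[1],ub[0])))
print("ctr handle",a[0]+.032*u,"ctr lid",b.mean(0)+.052*u)
E
```

```text
[259 181] [274 247]
190 259 274
205 260 274
220 260 274
235 260 274
245 260 274
[[ 0.49782627 -0.29728724  0.11      ]
 [ 0.55473286 -0.2727624   0.11      ]] [[ 0.5227437  -0.3416912   0.076     ]
 [ 0.48336179 -0.24686587  0.076     ]]
yaw 23.314430106785526
lid w 0.10267803174378488 yaw 112.55359785949173
ctr handle [ 0.52721336 -0.28462239  0.11      ] ctr lid [ 0.55080678 -0.27369814  0.076     ]
```

```bash
python3 -m jog '[[13,12,-15,0,0,0.005],[13,12,-30,0,0,0.005],[0,0,-30,0,0,0],[0,0,-30,0,0,0],[0,0,-20,0,0,0],[0,0,0,0,0,0]]' 1 40; python3 - <<'E'
from station import status
s=status.get_state();print(s['ee_rot'])
E
```

```text
t: 1.75
eef_pos: [0.5284, -0.2858, 0.0915]
ee_rot: [-3.137, -0.008, 1.976]
force: [-0.6, -0.2, 0.6]
width: 0.0878
[-3.13725536 -0.00825139  1.97588382]
```

```bash
python3 -m jog '[[4,4,-6,0,0,0],[0,0,0,0,0,0]]'; python3 -m jog '[[0,0,0,0,0,0],[0,0,0,0,0,0],[0,0,0,0,0,0],[0,0,0,0,0,0],[0,0,0,0,0,0],[0,0,0,0,0,0],[0,0,0,0,0,0],[0,0,0,0,0,0]]' 0 40; python3 -m jog '[[0,0,10,0,0,0],[0,0,30,0,0,0],[0,0,30,0,0,0],[0,0,0,0,0,0]]'
```

```text
t: 1.95
eef_pos: [0.5322, -0.283, 0.086]
ee_rot: [-3.137, -0.008, 1.974]
force: [0.1, 0.1, 0.1]
width: 0.0878
t: 2.75
eef_pos: [0.5344, -0.2838, 0.0904]
ee_rot: [3.141, -0.004, 1.975]
force: [0.9, 0.0, -0.1]
width: 0.0293
t: 3.15
eef_pos: [0.5336, -0.2839, 0.1637]
ee_rot: [-3.14, -0.005, 1.975]
force: [0.4, 0.2, -0.9]
width: 0.0012
```

The lift began before the fingers had shut: the width was still 29 mm. I'll reopen, check the pan, and try again with a longer close.

```bash
python3 -m jog '[[-15,-15,30,0,0,0],[-10,-10,30,0,0,0],[0,0,0,0,0,0],[0,0,0,0,0,0],[0,0,0,0,0,0],[0,0,0,0,0,0],[0,0,0,0,0,0]]' 0.6; python3 - <<'E'
from h import *
s=status.get_state();T=wristT(s);im=eyes.grab_frame("wrist");cv2.imwrite("pics/w2.png",im);print(s['width'])
V=im.max(2);m=np.zeros(V.shape,np.uint8);m[150:248,235:300]=V[150:248,235:300]<75
for c in blobs(m):
    c=c.reshape(-1,2);print(c.min(0),c.max(0),ray("wrist",[[c[:,0].mean(),c[:,1].min()+1],[c[:,0].mean(),c[:,1].max()]],.11,T))
E
```

```text
t: 3.85
eef_pos: [0.5073, -0.3086, 0.2266]
ee_rot: [-3.14, -0.005, 1.976]
force: [1.4, 1.3, 0.2]
width: 0.0501
0.050051902395652076
[262 180] [276 247] [[ 0.5003028  -0.29633971  0.11      ]
 [ 0.56121478 -0.26942115  0.11      ]]
```

View pics/w2.png

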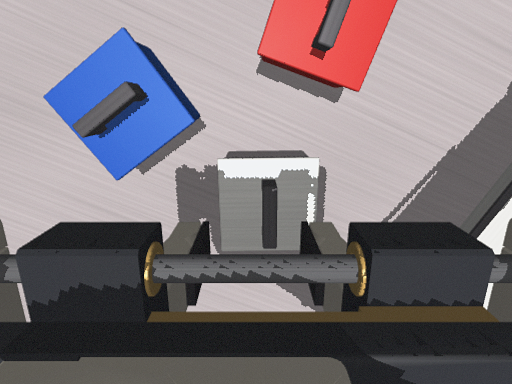

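The pan has not moved: the lid edge is at row 158 and the handle end at (269,181). The fingers are 50 mm apart. Next I descend again and wait for a full close.

```bash
python3 -m jog '[[13,13,-15,0,0,0],[12,13,-30,0,0,0],[0,0,-30,0,0,0],[0,0,-30,0,0,0],[0,0,-30,0,0,0],[0,0,0,0,0,0]]' 0.6; python3 -m jog '[[3,3,-10,0,0,0],[0,0,0,0,0,0]]'
```

```text
t: 4.5
eef_pos: [0.5342, -0.2777, 0.0824]
ee_rot: [-3.138, -0.007, 1.977]
force: [-0.4, -0.2, -0.9]
width: 0.0522
t: 4.7
eef_pos: [0.5395, -0.2759, 0.0777]
ee_rot: [-3.138, -0.002, 1.981]
force: [0.0, -0.7, -1.1]
width: 0.0526
```

```bash
python3 -m jog '[[-5,-4,6,0,0,0],[0,0,0,0,0,0]]'; python3 -m jog '[[0,0,0,0,0,0],[0,0,0,0,0,0],[0,0,0,0,0,0],[0,0,0,0,0,0],[0,0,0,0,0,0],[0,0,0,0,0,0],[0,0,0,0,0,0],[0,0,0,0,0,0],[0,0,0,0,0,0],[0,0,0,0,0,0]]' 0 45
```

```text
t: 4.9
eef_pos: [0.5364, -0.2799, 0.0864]
ee_rot: [-3.141, 0.001, 1.982]
force: [0.4, -0.3, 0.6]
width: 0.0524
t: 5.9
eef_pos: [0.5369, -0.2798, 0.0867]
ee_rot: [3.141, 0.001, 1.981]
force: [0.0, -0.2, 0.8]
width: 0.0139
```

The handle is gripped at 13.9 mm, which matches the 14 mm bar. Now the lift.

```bash
python3 -m jog '[[0,0,10,0,0,0],[0,0,20,0,0,0],[0,0,30,0,0,0],[0,0,20,0,0,0],[0,0,0,0,0,0],[0,0,0,0,0,0]]'
```

```text
t: 6.5
eef_pos: [0.532, -0.2778, 0.166]
ee_rot: [-3.135, -0.007, 1.979]
force: [0.2, 0.3, -6.6]
width: 0.0136
```

```bash
python3 - <<'E'
from h import *
im=cv2.imread("pics/top0.png");V=cv2.cvtColor(im,cv2.COLOR_BGR2HSV)[...,2].astype(int)
L=[];Rr=[]
for v in range(160,246,3):
    r=V[v,190:265];w=np.where(r>145)[0];L.append((190+w.min()-.5,v));Rr.append((190+w.max()+.5,v))
for n,P in(("L",L),("R",Rr)):
    w=ray("top",P,.004);p=np.polyfit(w[:,0],w[:,1],1);res=w[:,1]-np.polyval(p,w[:,0]);k=abs(res)<.004;p=np.polyfit(w[k,0],w[k,1],1)
    print(n,"yaw",np.degrees(np.arctan(p[0])),"y at .53",np.polyval(p,.53),"at .62",np.polyval(p,.62),k.sum(),np.std(res))
for u in(215,228,240): print(u,[(v,V[v,u],int(im[v,u,2])-int(im[v,u,0])) for v in range(128,158)])
cv2.imwrite("pics/c.png",cv2.resize(im[115:270,185:270],None,fx=4,fy=3.8,interpolation=cv2.INTER_CUBIC))
E
```

```text
L yaw -6.02194120831729 y at .53 0.10002783057253858 at .62 0.09053360209162548 29 0.0008193419854106444
R yaw -6.31648360197484 y at .53 -0.017702822930753447 at .62 -0.027665124235132343 29 0.0018767725662143533
215 [(128, np.int64(126), 13), (129, np.int64(124), 10), (130, np.int64(125), 13), (131, np.int64(133), 10), (132, np.int64(112), 6), (133, np.int64(71), 3), (134, np.int64(58), 1), (135, np.int64(61), 4), (136, np.int64(63), 2), (137, np.int64(44), 5), (138, np.int64(16), -3), (139, np.int64(37), 3), (140, np.int64(54), 5), (141, np.int64(107), 14), (142, np.int64(155), 18), (143, np.int64(173), 21), (144, np.int64(173), 17), (145, np.int64(172), 18), (146, np.int64(113), 12), (147, np.int64(54), 9), (148, np.int64(51), 5), (149, np.int64(55), 8), (150, np.int64(58), 7), (151, np.int64(66), 7), (152, np.int64(148), -3), (153, np.int64(178), -5), (154, np.int64(176), -4), (155, np.int64(179), -5), (156, np.int64(182), -6), (157, np.int64(176), -5)]
228 [(128, np.int64(126), 13), (129, np.int64(127), 14), (130, np.int64(125), 12), (131, np.int64(127), 11), (132, np.int64(128
[... 686 characters left out ...]
 (130, np.int64(123), 12), (131, np.int64(128), 10), (132, np.int64(124), 13), (133, np.int64(125), 9), (134, np.int64(117), 5), (135, np.int64(89), 2), (136, np.int64(57), 1), (137, np.int64(56), 4), (138, np.int64(61), 4), (139, np.int64(43), 1), (140, np.int64(26), -2), (141, np.int64(27), -1), (142, np.int64(69), 8), (143, np.int64(77), 8), (144, np.int64(141), 16), (145, np.int64(170), 20), (146, np.int64(167), 15), (147, np.int64(173), 10), (148, np.int64(123), 10), (149, np.int64(67), 9), (150, np.int64(61), 8), (151, np.int64(57), 8), (152, np.int64(59), 9), (153, np.int64(56), 8), (154, np.int64(150), -3), (155, np.int64(178), -5), (156, np.int64(176), -5), (157, np.int64(178), -7)]
```

View pics/c.png

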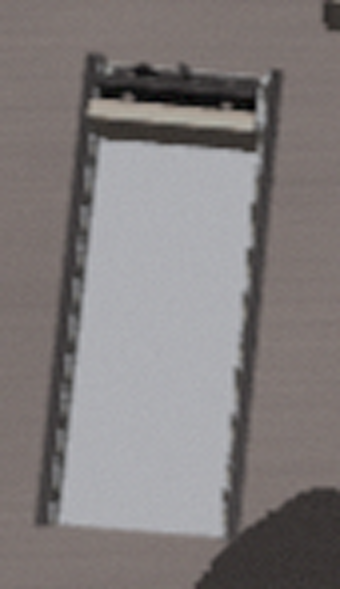

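```bash
python3 -m jog '[[4,20,5,0,0,-0.03],[7,35,0,0,0,-0.06],[7,40,0,0,0,-0.07],[7,40,0,0,0,-0.07],[7,40,0,0,0,-0.07],[7,40,0,0,0,-0.07],[7,40,0,0,0,-0.07],[5,30,0,0,0,-0.05],[3,20,0,0,0,-0.03],[0,0,0,0,0,0],[0,0,0,0,0,0]]'; python3 - <<'E'
from h import *
c=ray("top",[[215,151.6],[228,152.6],[240,153.6]],.004);d=ray("top",[[215,146],[228,147],[240,148]],.089);print(c.round(4),d.round(4))
E
```

```text
t: 7.6
eef_pos: [0.5761, 0.0389, 0.1527]
ee_rot: [-3.109, -0.008, 1.432]
force: [0.3, -0.7, -4.8]
width: 0.0136
[[ 0.6835  0.0675  0.004 ]
 [ 0.6799  0.029   0.004 ]
 [ 0.6764 -0.0067  0.004 ]] [[ 0.6819  0.0582  0.089 ]
 [ 0.6786  0.0227  0.089 ]
 [ 0.6753 -0.0101  0.089 ]]
```

```bash
python3 -m jog '[[8,-3,0,-0.0125,-0.031,0.031],[0,0,0,0,0,0],[0,0,0,0,0,0]]'; python3 - <<'E'
from h import *
im=eyes.grab_frame("scene");cv2.imwrite("pics/s2.png",cv2.resize(im[100:320,120:440],None,fx=2.4,fy=2.4))
cv2.imwrite("pics/t2.png",cv2.resize(eyes.grab_frame("top")[115:270,165:300],None,fx=4,fy=3.8))
s=status.get_state();print(np.round(s['eef_pos'],4),np.round(s['ee_rot'],4))
E
```

```text
t: 7.9
eef_pos: [0.5819, 0.0336, 0.15]
ee_rot: [-3.137, 0.002, 1.462]
force: [0.1, 0.1, -4.5]
width: 0.0136
[0.5823 0.0337 0.1502] [-3.1374e+00  2.1000e-03  1.4620e+00]
```

View pics/s2.png

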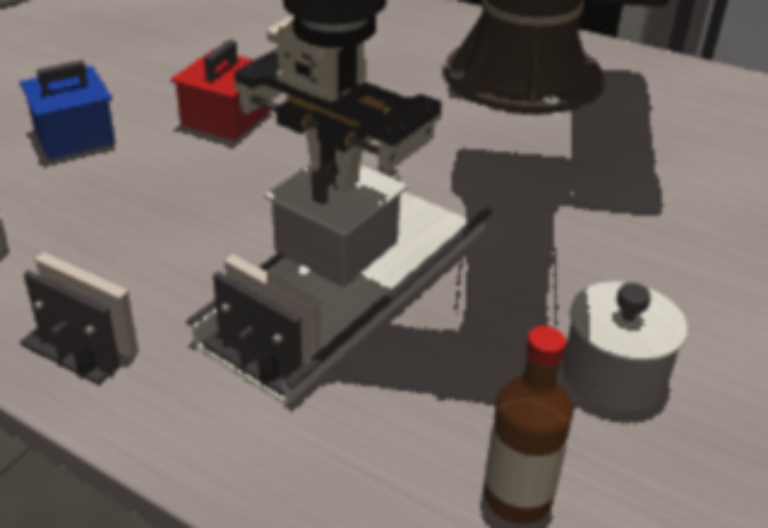

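The pan is held level and square above the rail, with its far bottom corner at crop pixel (345,280), clear of the stop and walls. Now I lower it.

```bash
python3 -m jog '[[0,2,-15,0,0,0],[0,0,-15,0,0,0],[0,0,-10,0,0,0],[0,0,0,0,0,0]]'; python3 -m jog '[[0,0,-5,0,0,0],[0,0,0,0,0,0]]';
```

```text
t: 8.4
eef_pos: [0.5826, 0.0345, 0.1099]
ee_rot: [-3.138, 0.001, 1.458]
force: [0.0, -0.1, -4.8]
width: 0.0137
t: 8.6
eef_pos: [0.5829, 0.0342, 0.1052]
ee_rot: [-3.138, 0.001, 1.458]
force: [-0.0, -0.6, -4.4]
width: 0.0136
```

```bash
python3 -m jog '[[0,1,-5,0,0,0.004],[0,0,-5,0,0,0],[0,0,0,0,0,0]]'; python3 -m jog '[[0,0,-3,0,0,0],[0,0,0,0,0,0]]';python3 -m jog '[[0,0,-2,0,0,0],[0,0,0,0,0,0]]'
```

```text
t: 8.9
eef_pos: [0.5837, 0.0356, 0.0955]
ee_rot: [-3.14, -0.0, 1.462]
force: [0.2, 0.2, -5.4]
width: 0.0136
t: 9.1
eef_pos: [0.5838, 0.0357, 0.0924]
ee_rot: [-3.14, -0.0, 1.463]
force: [-0.4, 0.6, -5.2]
width: 0.0137
t: 9.3
eef_pos: [0.5843, 0.0358, 0.0909]
ee_rot: [-3.141, -0.0, 1.463]
force: [-0.2, -0.3, -5.5]
width: 0.0138
```

```bash
python3 -m jog '[[0,0,-2,0,0,0],[0,0,0,0,0,0]]';python3 -m jog '[[0,0,-2,0,0,0],[0,0,0,0,0,0]]'
```

```text
t: 9.5
eef_pos: [0.5847, 0.0359, 0.0914]
ee_rot: [3.14, -0.0, 1.464]
force: [0.2, 0.5, -4.8]
width: 0.0134
t: 9.7
eef_pos: [0.5854, 0.0361, 0.0909]
ee_rot: [3.138, -0.001, 1.464]
force: [0.5, -0.5, -4.3]
width: 0.0137
```

```bash
python3 -m jog '[[0,0,-4,0,0,0],[0,0,0,0,0,0]]';python3 -m jog '[[0,0,-4,0,0,0]]'
```

```text
t: 9.9
eef_pos: [0.5863, 0.0363, 0.0916]
ee_rot: [3.135, -0.001, 1.466]
force: [0.4, 0.0, -5.8]
width: 0.0138
t: 10.0
eef_pos: [0.5877, 0.0364, 0.0905]
ee_rot: [3.132, -0.001, 1.468]
force: [-20.4, 5.9, 49.6]
width: 0.0137
```

The pan is on the floor: TCP z sticks at 0.091 and the reaction appears. I relax, then slide along the rail.

```bash
python3 -m jog '[[0,0,1,0,0,0],[0,0,0,0,0,0]]'; python3 -m jog '[[4,-0.5,0,0,0,0],[4,-0.5,0,0,0,0],[4,-0.5,0,0,0,0],[4,-0.5,0,0,0,0]]'
```

```text
t: 10.2
eef_pos: [0.5879, 0.0366, 0.0915]
ee_rot: [3.131, -0.002, 1.468]
force: [0.3, -0.4, -6.0]
width: 0.0137
t: 10.6
eef_pos: [0.6025, 0.0342, 0.0908]
ee_rot: [3.136, 0.0, 1.468]
force: [-17.1, 5.1, 32.1]
width: 0.0138
```

```bash
python3 -m jog '[[0,0,1.5,0,0,0]]'; python3 -m jog '[[3,-0.3,0.5,0,0,0],[3,-0.3,0.5,0,0,0]]'; python3 - <<'E'
from h import *
im=eyes.grab_frame("scene");cv2.imwrite("pics/s3.png",cv2.resize(im[140:300,160:360],None,fx=4,fy=3.6))
E
```

```text
t: 10.7
eef_pos: [0.603, 0.0342, 0.0917]
ee_rot: [3.136, 0.0, 1.468]
force: [0.8, -0.7, -5.5]
width: 0.0135
t: 10.9
eef_pos: [0.6092, 0.0333, 0.0912]
ee_rot: [3.138, 0.001, 1.468]
force: [0.5, 0.6, -4.3]
width: 0.0134
```

View pics/s3.png

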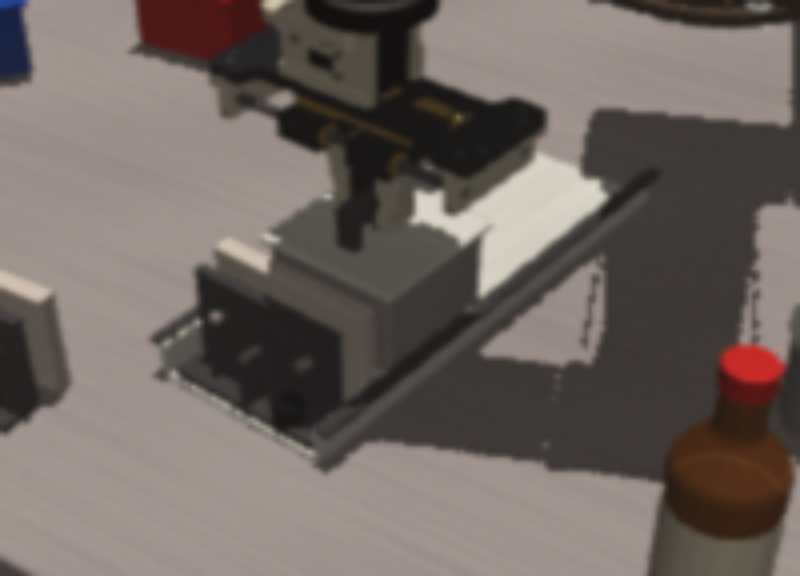

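The pan is down between the walls, flat and square, with a small gap left before the plate. I continue in small steps, carrying its weight lightly.

```bash
python3 -m jog '[[3,-0.3,0.3,0,0,0],[3,-0.3,0.3,0,0,-0.003]]'; python3 -m jog '[[3,-0.3,0.3,0,0,0]]'; python3 -m jog '[[3,-0.3,0.3,0,0,0]]'; python3 -m jog '[[3,-0.3,0.3,0,0,0]]'
```

```text
t: 11.15
eef_pos: [0.6157, 0.0324, 0.0908]
ee_rot: [3.139, 0.001, 1.464]
force: [0.5, 0.2, -5.5]
width: 0.014
t: 11.25
eef_pos: [0.6189, 0.032, 0.0909]
ee_rot: [3.139, 0.002, 1.464]
force: [-0.1, -0.9, -4.9]
width: 0.0141
t: 11.35
eef_pos: [0.6222, 0.0317, 0.0912]
ee_rot: [3.139, 0.002, 1.464]
force: [0.7, 1.5, -5.3]
width: 0.014
t: 11.45
eef_pos: [0.6255, 0.0313, 0.0914]
ee_rot: [3.139, 0.002, 1.464]
force: [0.4, 0.1, -5.3]
width: 0.0137
```

```bash
python3 -m jog '[[3,-0.3,0,0,0,0]]'; python3 -m jog '[[2.5,-0.3,0,0,0,0]]'; python3 -m jog '[[2.5,-0.3,0,0,0,0]]'
```

```text
t: 11.55
eef_pos: [0.6288, 0.031, 0.0915]
ee_rot: [3.139, 0.002, 1.464]
force: [-1.0, 0.5, -3.5]
width: 0.0134
t: 11.65
eef_pos: [0.631, 0.0307, 0.0914]
ee_rot: [3.14, 0.002, 1.464]
force: [-4.3, 1.7, -2.9]
width: 0.0137
t: 11.75
eef_pos: [0.6326, 0.0303, 0.0911]
ee_rot: [-3.141, 0.002, 1.463]
force: [-5.0, 1.4, -2.1]
width: 0.0139
```

Contact is felt: Fx grew from −1 to −5 N over 4 mm, close to the 1.2 N/mm spring. I hold, seat the pan on the floor, then release.

```bash
python3 -m jog '[[0.5,0,0,0,0,0],[0,0,0,0,0,0]]'; python3 -m jog '[[0,0,-1,0,0,0],[0,0,0,0,0,0]]'; python3 -m jog '[[0,0,0,0,0,0],[0,0,0,0,0,0],[0,0,0,0,0,0],[0,0,0,0,0,0],[0,0,0,0,0,0],[0,0,0,0,0,0],[0,0,0,0,0,0]]' 0.5
```

```text
t: 11.95
eef_pos: [0.632, 0.0304, 0.0909]
ee_rot: [-3.139, 0.002, 1.463]
force: [-3.9, 1.7, -1.5]
width: 0.0137
t: 12.15
eef_pos: [0.6317, 0.0303, 0.091]
ee_rot: [-3.139, 0.003, 1.464]
force: [-2.8, 0.8, -3.7]
width: 0.0136
t: 12.85
eef_pos: [0.6369, 0.0307, 0.0944]
ee_rot: [3.134, 0.001, 1.465]
force: [0.1, -0.3, 0.6]
width: 0.0433
```

```bash
python3 -m jog '[[0,0,10,0,0,0],[0,0,30,0,0,0],[0,0,40,0,0,0],[-20,0,40,0,0,0],[-40,-20,20,0,0,0],[-40,-30,0,0,0,0],[-40,-30,0,0,0,0],[-30,-40,0,0,0,0],[-10,-40,0,0,0,0],[0,0,0,0,0,0]]'; python3 - <<'E'
from h import *
im=eyes.grab_frame("scene");t=eyes.grab_frame("top")
cv2.imwrite("pics/f.png",np.hstack([cv2.resize(im[140:300,160:300],(440,500)),cv2.resize(t[105:265,175:290],(360,500))]))
V=cv2.cvtColor(t,cv2.COLOR_BGR2HSV)[...,2]
m=np.zeros(V.shape,np.uint8);m[175:228,90:145]=V[175:228,90:145]>140
for c in blobs(m,300): print("can",ray("top",[cv2.minAreaRect(c)[0]],.076).round(4))
cv2.imwrite("pics/top9.png",t)
E
```

```text
t: 13.85
eef_pos: [0.4502, -0.1329, 0.2457]
ee_rot: [3.127, 0.002, 1.47]
force: [0.3, 0.2, -0.1]
width: 0.0439
can [[0.5367 0.3263 0.076 ]]
```

View pics/f.png

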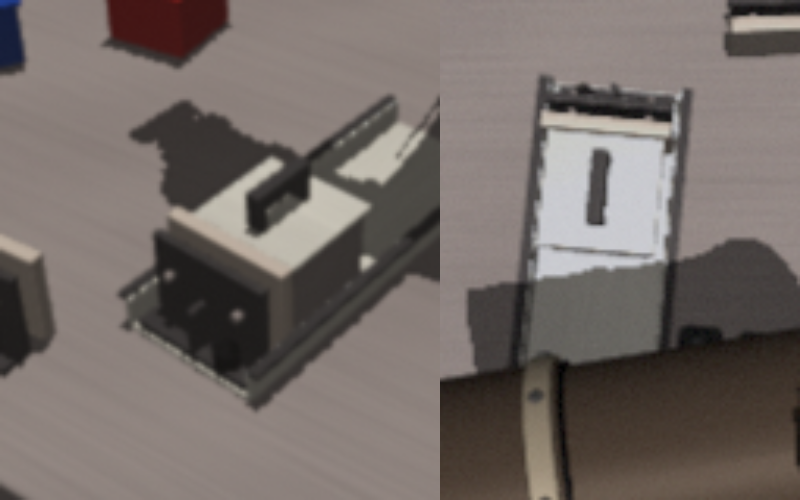

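The pan stands flat and square against the stop, with the handle at crop pixel (598,187) along the rail and no visible gap at the lid edge. I make one numeric check and hand in.

```bash
python3 - <<'E'
from h import *
from station import workorder
V=cv2.imread("pics/top9.png").max(2);m=np.zeros(V.shape,np.uint8);m[150:182,215:235]=V[150:182,215:235]<110
c=max(blobs(m,30),key=cv2.contourArea);r=cv2.minAreaRect(c);b=ray("top",cv2.boxPoints(r),.11);p=b.mean(0)
a=np.radians(-6.15);u=np.array([np.cos(a),np.sin(a)]);n=np.array([-u[1],u[0]])
e=[b[1]-b[0],b[2]-b[1]];e=max(e,key=np.linalg.norm)
print(p,"x in stop",(p[:2]-[.679,.025])@u,"y in rail",(p[:2]-[.53,.0412])@n,"handle",np.linalg.norm(e),np.degrees(np.arctan2(e[1],e[0])))
if -.064<(p[:2]-[.679,.025])@u<-.041: print(workorder.job_done())
E
```

```text
[0.62685215 0.02955956 0.11      ] x in stop -0.05233620527083663 y in rail -0.0011975061750770007 handle 0.0627850036928753 -6.221242245122414
the job is handed in; nothing more can be done
None
```

The pan is in the rail against the stop, standing flat, and I handed the job in at about 14 s. No verdict is reported.

- **Grasp:** My first attempt lifted before the fingers had fully shut and came up empty. A second look showed the pan unmoved. The second grasp closed to 13.9 mm on the 14 mm handle.
- **Placing:** I carried the pan over, turned it square and lowered it into the rail. On touchdown and at the start of the slide, the wrist briefly read about 50 N and then about 32 N pressing the pan on the rail floor. I eased off after that. The wrist limit is 120 N, and the pan was still clear of the stop.
- **Contact:** I slid it in 2.5 to 3 mm steps until the force along the rail reached about 5 N, held it there briefly, released and backed off.
- **Last checks:**

| Check | Measured | Required |
|---|---|---|
| Pan position along the rail, from the stop's face | −52 mm | −64 to −41 mm |
| Offset across the rail | about −1 mm | within ±20 mm |
| Handle against the rail's direction | within 0.1° | within about 10° |
| Canister shift | about 4 mm, from a coarse image estimate; the arm never went near it | under 30 mm |

Flatness I judged only by eye in the last pictures. No check failed.

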